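# Crate up the tasting samples by wine

## Robot

A 6-joint arm with a two-finger parallel gripper is mounted at the origin on the work surface. World frame = base frame: x ahead of the robot, y to its left, z up, the work surface at z = 0. Lengths are in m, angles in degrees, forces in N, time in s.
With the tool pointing down it reaches from about 0.325 to 0.85 m from the base axis. Payload 15.5 kg.
Tool frame: the origin (TCP) lies at the very end of the fingers, on their centre line; the grasp point (between the pads) lies arm.grip_depth behind it (arm.grip_depth is the distance from the TCP to the grasp point, in m); z points along the fingers, y is the line along which they close (so a half turn about z gives the same grasp; the last joint's range is limited). The gripper opens to 91 mm and grips with 3 to 60 N. Pads are 32 mm wide; open, the fingers measure 118 mm over their backs; the gripper's body (76 mm by 178 mm) begins 60 mm behind the grasp point.
Start: joints at [62.825, 28.281, 77.091, -0, 74.628, -5.472], TCP at [0.231, 0.581, 0.214] pointing down, gripper open.
Joint ranges: [-166.48, 166.48], [-47.26, 123.95], [12.59, 153.08], [-70.14, 250.14], [6.76, 159.57], [-176.63, 176.63]. Speed limits (degrees/s): [108.29, 108.29, 147.25, 172.46, 172.46, 172.46].

## Interface

Orientations are given as a 3x3 rotation matrix whose columns are the frame's x, y, z axes.
In Python, from rig import arm gives the robot as it stands. Calls block until the motion is done:
- arm.move_to(position, orientation): joint-space move of the TCP to a pose.
- arm.move_l(position, orientation=None, feed=0.15): straight line of the TCP; orientation=None keeps the orientation; feed is the mean speed in m/s.
- arm.move_joints(angles): joint-space move.
- arm.grip(opening): finger opening in m; the grip force is fixed at half the most; returns when the fingers have stopped.
- arm.sleep(seconds).
- arm.solve_ik(position, orientation): joint angles nearest the present ones, or None.
- arm.snapshot(name): name is "scene" or "top" or "wrist"; returns the picture (384x512x3 uint8, red, green, blue); there is no depth.
- arm.get_calibration(name): a dict with "intrinsics" (3x3 intrinsics, pixels), "k1" (the pictures are not rectified: a ray, as slopes to the right and down, at radius r is drawn at 1 + k1 r^2 times it, then the intrinsics apply), "cam_to_world" (4x4, takes a point from camera to world coordinates). Camera axes: x right, y down, z forward; pixel columns grow to the right and rows downward; lengths in m; the calibration is good to about 2 mm. A picture is of the moment at which its call begins: read the wrist's pose just before it. get_calibration takes no time and is no camera call; for the wrist camera it gives the pose at the moment of the call.
A pose or a line that the arm cannot do raises arm.Unreachable and nothing moves.
- arm.sign_off(): hands the job in; it is judged then, once.
Readings, each from a call of its own:
- arm.current_t(): time.
- arm.current_joint_positions(): joint angles.
- arm.current_dq(): joint speeds.
- arm.current_tau(): joint torques, N m.
- arm.current_ee_pos(): TCP position.
- arm.current_tool_rot(): TCP orientation.
- arm.current_force(): force on the tool from outside, world axes, zero at the start.
- arm.current_torque(): the same for the moment, N m.
- arm.current_width(): finger opening in m.
- arm.current_grasp_force(): force on a finger pad.
Only numpy, scipy, OpenCV 4.12 (cv2) and the standard library are available. Lean on these libraries where they do the work, as an engineer would, in place of code of your own. Each camera call takes 0.05 s, during which the arm holds its last target. There are 200 camera calls.

## Task

Sort the five small sample bottles into the wooden crates, each into the crate whose painted rim has the colour of the bottle's capsule: the two red-capped ones in the red crate, the two yellow-capped in the yellow crate, the white-capped one in the white crate. They are glass: set each down gently, upright on the crate's floor, rather than dropping it in; knock none over, and leave the big wine bottle and the tasting glass where they are.

Things in the scene. Friction and masses are not known exactly. Their poses are not given: they have to be found in the camera images.
- red_a: Red-wine sample bottle standing upright, loose, nearly black glass, white paper label: round body 44 mm in diameter up to 72 mm, shoulder narrowing to the neck at 92 mm, cylindrical red capsule 29 mm in diameter from 100 mm up to the top at 140 mm; about 180 g, glass. Origin: centre of the underside, z up the bottle.
- red_b: Second red-wine sample bottle standing upright, loose, same look as red_a: nearly black glass, white paper label: round body 44 mm in diameter up to 72 mm, shoulder narrowing to the neck at 92 mm, cylindrical red capsule 29 mm in diameter from 100 mm up to the top at 140 mm; about 180 g, glass. Origin: centre of the underside, z up the bottle.
- white_a: White-wine sample bottle standing upright, loose, olive-green glass, white paper label: round body 44 mm in diameter up to 72 mm, shoulder narrowing to the neck at 92 mm, cylindrical yellow capsule 29 mm in diameter from 100 mm up to the top at 140 mm; about 180 g, glass. Origin: centre of the underside, z up the bottle.
- white_b: Second white-wine sample bottle standing upright, loose, same look as white_a: olive-green glass, white paper label: round body 44 mm in diameter up to 72 mm, shoulder narrowing to the neck at 92 mm, cylindrical yellow capsule 29 mm in diameter from 100 mm up to the top at 140 mm; about 180 g, glass. Origin: centre of the underside, z up the bottle.
- rose: Rose-wine sample bottle standing upright, loose, pink, white paper label: round body 44 mm in diameter up to 72 mm, shoulder narrowing to the neck at 92 mm, cylindrical white capsule 29 mm in diameter from 100 mm up to the top at 140 mm; about 180 g, glass. Origin: centre of the underside, z up the bottle.
- crate_red: Open plywood crate with a red painted rim, fixed to the table: outside 96 mm (its x) by 160 mm (its y) by 50 mm high, walls and floor 8 mm thick, inside 80 by 144 mm, undivided, so two bottles stand side by side along its y. Origin: centre of its underside on the table, z up; the bottles stand on its floor 8 mm above the origin. It may stand turned a little.
- crate_yellow: Open plywood crate with a yellow painted rim, fixed to the table: outside 96 mm (its x) by 160 mm (its y) by 50 mm high, walls and floor 8 mm thick, inside 80 by 144 mm, undivided, so two bottles stand side by side along its y. Origin: centre of its underside on the table, z up; the bottles stand on its floor 8 mm above the origin. It may stand turned a little.
- crate_white: Open plywood crate with a white painted rim, fixed to the table: outside 96 mm (its x) by 160 mm (its y) by 50 mm high, walls and floor 8 mm thick, inside 80 by 144 mm, undivided, so two bottles stand side by side along its y. Origin: centre of its underside on the table, z up; the bottles stand on its floor 8 mm above the origin. It may stand turned a little.
- big_bottle: Bystander: full-size wine bottle standing upright, loose, dark green glass with black capsule and paper label, 75 mm in diameter, 300 mm tall. Origin: centre of the underside.
- glass: Bystander: empty clear tasting glass standing on its foot, loose, foot and bowl about 66 mm in diameter, 155 mm tall. Origin: centre of the underside.
Not all that is in view belongs to the job. What is shaped like the red_a but purple is not meant.

How it is judged (in metres and radians):
At the end, for the whole second after the job is handed in: All five sample bottles stand in the crate of their capsule's colour: centre within 22 mm (crate x) and 54 mm (crate y) of its centre (anywhere inside), underside within 6 mm of its floor, leaning under 0.1 rad, released, at rest (under 0.02 m/s, 0.2 rad/s) (x of red_a in the frame of crate_red between -0.022 and 0.022 m and y of red_a in the frame of crate_red between -0.054 and 0.054 m and z of red_a in the frame of crate_red between 0 and 0.014 m and angle between each of red_a, red_b, white_a, white_b, rose's own z axis and vertical below 0.1 rad and linear speed of each of red_a, red_b, white_a, white_b, rose below 0.02 m/s and angular speed of each of red_a, red_b, white_a, white_b, rose below 0.2 rad/s and x of red_b in the frame of crate_red between -0.022 and 0.022 m and y of red_b in the frame of crate_red between -0.054 and 0.054 m and z of red_b in the frame of crate_red between 0 and 0.014 m and x of white_a in the frame of crate_yellow between -0.022 and 0.022 m and y of white_a in the frame of crate_yellow between -0.054 and 0.054 m and z of white_a in the frame of crate_yellow between 0 and 0.014 m and x of white_b in the frame of crate_yellow between -0.022 and 0.022 m and y of white_b in the frame of crate_yellow between -0.054 and 0.054 m and z of white_b in the frame of crate_yellow between 0 and 0.014 m and x of rose in the frame of crate_white between -0.022 and 0.022 m and y of rose in the frame of crate_white between -0.054 and 0.054 m and z of rose in the frame of crate_white between 0 and 0.014 m); the robot touches nothing.
It fails at once if a sample bottle is knocked over (angle between any of red_a, red_b, white_a, white_b, rose's own z axis and vertical above 0.8 rad).
It fails at once if a sample bottle is let go more than 20 mm above its crate's floor (dropped in) ((horizontal distance between red_a and crate_red below 0.06 m and z of red_a in the frame of crate_red above 0.028 m and contact force between red_a and the fingers below 0.05 N) or (horizontal distance between red_b and crate_red below 0.06 m and z of red_b in the frame of crate_red above 0.028 m and contact force between red_b and the fingers below 0.05 N) or (horizontal distance between white_a and crate_yellow below 0.06 m and z of white_a in the frame of crate_yellow above 0.028 m and contact force between white_a and the fingers below 0.05 N) or (horizontal distance between white_b and crate_yellow below 0.06 m and z of white_b in the frame of crate_yellow above 0.028 m and contact force between white_b and the fingers below 0.05 N) or (horizontal distance between rose and crate_white below 0.06 m and z of rose in the frame of crate_white above 0.028 m and contact force between rose and the fingers below 0.05 N)).
It fails at once if the big bottle or the tasting glass is pushed more than 30 mm or knocked over (distance of any of big_bottle, glass from where it was at the start of the episode above 0.03 m or angle between any of big_bottle, glass's own z axis and vertical above 0.5 rad).
It also fails if it takes over 120 s, if anything falls off the work surface, if the arm or the gripper's body presses on something with over 40 N, if the wrist force passes 120 N, or if a joint passes its speed limit or range.

## Working session

There is one attempt and no reset: what is moved stays moved. The work goes in short steps, each a Python script; the robot and the scene stay as the last script left them, time stands still between calls to the robot, and variables do not carry over. Pictures are saved under pics/ and viewed, at most 14 in all, crops included, and the job is handed in when it is done.

```bash
mkdir -p pics && ls && python3 - <<'E'
from rig import arm
import cv2
for n in ("scene","top"):
    im=arm.snapshot(n); cv2.imwrite(f"pics/{n}0.png",cv2.cvtColor(im,cv2.COLOR_RGB2BGR))
    c=arm.get_calibration(n); print(n,c["intrinsics"].tolist() if hasattr(c["intrinsics"],'tolist') else c["intrinsics"],c["k1"]);print(c["cam_to_world"])
print(arm.grip_depth,arm.current_t(),arm.current_tool_rot())
E
```

```text
pics
scene [[401.3889644300057, 0.0, 249.3220888737795], [0.0, 401.3889644300057, 192.67114095656558], [0.0, 0.0, 1.0]] 0.047862458716767003
[[ 0.45949663  0.61319227 -0.64254034  1.29776452]
 [ 0.88812887 -0.30948924  0.33976982 -0.40528396]
 [ 0.00948491 -0.72678171 -0.68680302  0.88147862]
 [ 0.          0.          0.          1.        ]]
top [[348.2739123795563, 0.0, 256.5733194373079], [0.0, 348.2739123795563, 189.26767008448837], [0.0, 0.0, 1.0]] -0.0007052611516533604
[[ 2.67507754e-02 -9.92986593e-01  1.15160850e-01  3.57684287e-01]
 [-9.99639350e-01 -2.68444634e-02  7.37538199e-04  2.27799032e-02]
 [ 2.35906568e-03 -1.15139047e-01 -9.93346583e-01  1.33764682e+00]
 [ 0.00000000e+00  0.00000000e+00  0.00000000e+00  1.00000000e+00]]
0.0188 0.1 [[-9.29104543e-01  3.69816838e-01 -5.04479146e-04]
 [ 3.69817161e-01  9.29104082e-01 -9.33325710e-04]
 [ 1.23554071e-04 -1.05372220e-03 -9.99999437e-01]]
```

View pics/scene0.png

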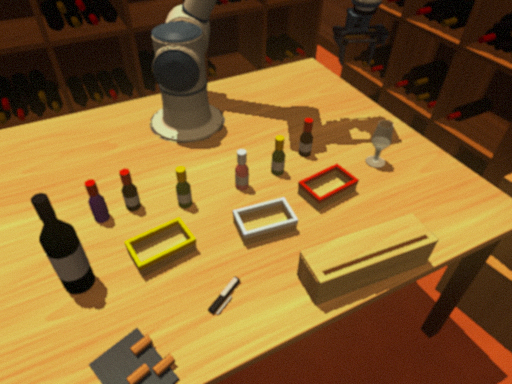

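View pics/top0.png

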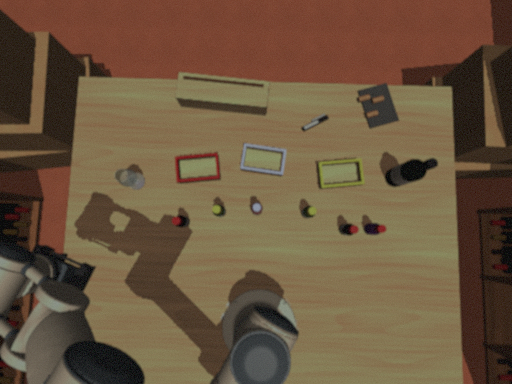

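The scene picture shows these look-alikes:
- **Red-capped:** dark bottle (307,137), dark bottle (129,190) and purple-bodied bottle (96,203). The purple one is the decoy.
- **Yellow-capped:** (183,187) and (278,155).
- **White-capped:** (241,170).

In the top view the crates are red (198,168), white (263,160) and yellow (340,172). The caps are red (180,221), red (350,229), purple-bodied (375,229), yellow (217,210), yellow (311,211) and white (256,208). I'll check the choice in a crop and measure.

```bash
cat > h.py <<'E'
import numpy as np, cv2
from rig import arm
def rays(c,px):
    """unit-depth rays in camera frame for Nx2 pixels (single radial term inverted by iteration)"""
    K=np.array(c["intrinsics"]); px=np.atleast_2d(px).astype(float)
    d=np.c_[(px[:,0]-K[0,2])/K[0,0],(px[:,1]-K[1,2])/K[1,1]]; u=d.copy()
    for _ in range(20): u=d/(1+c["k1"]*(u**2).sum(1,keepdims=True))
    return np.c_[u,np.ones(len(u))]
def to_plane(c,px,z):
    T=np.array(c["cam_to_world"]); r=rays(c,px)@T[:3,:3].T; o=T[:3,3]
    return (o+r*((z-o[2])/r[:,2:]))[:,:2]
def project(c,P):
    T=np.array(c["cam_to_world"]); p=(np.atleast_2d(P)-T[:3,3])@T[:3,:3]; u=p[:,:2]/p[:,2:]
    u=u*(1+c["k1"]*(u**2).sum(1,keepdims=True)); K=np.array(c["intrinsics"])
    return u*[K[0,0],K[1,1]]+K[:2,2]
def mask(im,col):
    h,s,v=cv2.split(cv2.cvtColor(im,cv2.COLOR_RGB2HSV))
    if col=="red": m=((h<5)|(h>173))&(s>170)&(v>60)
    if col=="yellow": m=(h>23)&(h<36)&(s>185)&(v>80)
    if col=="white": m=(s<75)&(v>125)
    return m.astype(np.uint8)
def blobs(im,col,win,amin=15):
    m=mask(im,col); x0,y0,x1,y1=win; k=np.zeros_like(m); k[y0:y1,x0:x1]=m[y0:y1,x0:x1]
    n,l,st,ce=cv2.connectedComponentsWithStats(k,connectivity=8)
    return [(st[i],ce[i],np.argwhere(l==i)[:,::-1]) for i in range(1,n) if st[i,4]>=amin]
E
python3 - <<'E'
from h import *
im={n:cv2.cvtColor(cv2.imread(f"pics/{n}0.png"),cv2.COLOR_BGR2RGB) for n in("top","scene")}
c=arm.get_calibration("top")
for col in("red","yellow","white"):
    for st,ce,p in blobs(im["top"],col,(90,130,400,245),8):
        big=st[2]>25
        w=to_plane(c,p,0.05 if big else .135)
        if big:
            r=cv2.minAreaRect(w.astype(np.float32)*1000); print(col,"CRATE",st,np.round(r[0],1),np.round(r[1],1),r[2])
        else: print(col,st,ce.round(1),w.mean(0).round(4))
a=cv2.resize(im["scene"][110:240,75:330],(765,390),interpolation=cv2.INTER_CUBIC)
b=cv2.resize(im["top"][140:240,165:395],(765,333)[:2],interpolation=cv2.INTER_CUBIC)[:205+128]
cv2.imwrite("pics/crop1.png",cv2.cvtColor(np.vstack([a,cv2.resize(b,(765,210))]),cv2.COLOR_RGB2BGR))
E
```

```text
red CRATE [176 153  43  29 241] [583.7 249. ] [ 95.7 157.8] 7.202308654785156
red [172 217   9   8  50] [176.4 220.4] [0.3819 0.2963]
red [350 226   8   7  34] [353.2 228.8] [ 0.3695 -0.3116]
red [377 226   8   6  39] [380.5 228.2] [ 0.3739 -0.4055]
white CRATE [239 143  48  32 382] [625.9   2.5] [169.6 100.8] 82.99430084228516
white [267 154   5   5   9] [268.3 155.9] [ 0.6163 -0.0145]
white [253 156   6   4   8] [255.4 157.8] [0.6084 0.0309]
white [208 159   7  10  21] [211.4 163.1] [0.585  0.1843]
white [264 162   8   3  10] [267.6 162.8] [ 0.5916 -0.0125]
white [324 174   6   4  12] [326.5 175.8] [ 0.5512 -0.2193]
white [253 204   8   7  47] [256.3 207. ] [0.4356 0.0229]
```

View pics/crop1.png

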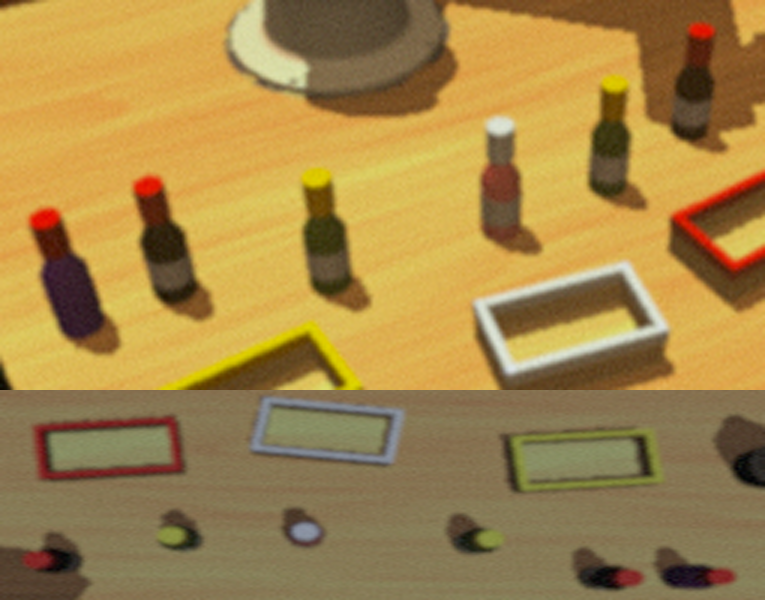

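The crop confirms the purple body at scene (96,203), top (380,228), is the decoy. The two dark bottles with labels are the real reds. Next I'll get the yellow items from the top view and cross-check every cap using the bright cap-top discs in the scene view.

```bash
python3 - <<'E'
from h import *
im={n:cv2.cvtColor(cv2.imread(f"pics/{n}0.png"),cv2.COLOR_BGR2RGB) for n in("top","scene")}
c=arm.get_calibration("top")
def comps(m,win,amin):
    x0,y0,x1,y1=win;k=np.zeros(m.shape,np.uint8);k[y0:y1,x0:x1]=m[y0:y1,x0:x1]
    n,l,st,ce=cv2.connectedComponentsWithStats(k,connectivity=8)
    return [(st[i],np.argwhere(l==i)[:,::-1]) for i in range(1,n) if st[i,4]>=amin]
h,s,v=[a.astype(int) for a in cv2.split(cv2.cvtColor(im["top"],cv2.COLOR_RGB2HSV))]
print("px",[im["top"][y,x].tolist() for x,y in((311,211),(217,210),(340,160),(300,190),(340,175))])
m=(h>26)&(h<40)&(s>135)&(v>70)
for st,p in comps(m,(200,130,400,245),12):
    w=to_plane(c,p,.05 if st[2]>25 else .135)
    if st[2]>25: print("Y CRATE",st,cv2.minAreaRect(w.astype(np.float32)*1000))
    else: print("Y cap",st,w.mean(0).round(4))
cs=arm.get_calibration("scene")
h,s,v=[a.astype(int) for a in cv2.split(cv2.cvtColor(im["scene"],cv2.COLOR_RGB2HSV))]
for n,m in(("red",((h<8)|(h>172))&(s>200)&(v>190)),("yel",(h>23)&(h<36)&(s>200)&(v>180)),("whi",(s<60)&(v>180))):
    for st,p in comps(m,(75,110,330,215),10):
        b=st[2]>20
        if not b: print(n,st,to_plane(cs,p,.14).mean(0).round(4))
E
```

```text
px [[140, 147, 68], [138, 147, 65], [114, 110, 49], [138, 118, 84], [136, 137, 95]]
Y CRATE [318 159  46  29 296] ((578.2914428710938, -288.37847900390625), (98.06320190429688, 161.28109741210938), 7.015010833740234)
Y cap [213 205   8   9  46] [0.4248 0.1595]
Y cap [308 207   8   8  42] [ 0.4293 -0.1663]
red [305 118   8   4  27] [0.3779 0.3001]
red [120 169   9   6  38] [ 0.3667 -0.3149]
red [ 85 180  10   6  43] [ 0.3716 -0.4096]
yel [275 135   9   5  37] [0.4204 0.1633]
yel [175 166  10   6  49] [ 0.4251 -0.17  ]
whi [237 149   9   6  39] [0.4322 0.0231]
```

The two cameras agree within about 4 mm, so I'll average them. I'll hover over red_a and check with the wrist camera.

```bash
cat >> h.py <<'E'
B=dict(red_a=(.380,.298),red_b=(.368,-.313),white_a=(.4225,.1615),white_b=(.427,-.168),rose=(.434,.023))
C=dict(red=(.5837,.249,7.2),yellow=(.5783,-.2884,7.0),white=(.6259,.0025,-7.0))
ZG=.101; ZT=.275
def down(deg):
    a=np.radians(deg); y=np.array([np.cos(a),np.sin(a),0]); z=np.array([0,0,-1.]); return np.c_[np.cross(y,z),y,z]
def best(p,deg):
    """of the two equivalent grasps take the one with the last joint nearer the middle"""
    o=[(abs(q[5]),d) for d in(deg,deg+180) if (q:=arm.solve_ik(p,down(d))) is not None]
    return min(o)[1]
def save(n,f):
    im=arm.snapshot(n); cv2.imwrite(f"pics/{f}.png",cv2.cvtColor(im,cv2.COLOR_RGB2BGR)); return im
E
python3 - <<'E'
from h import *
x,y=B["red_a"]; d=best([x,y,ZT],7.2); print("deg",d)
arm.move_l([.231,.581,ZT],feed=.2)
arm.move_to([x,y,ZT],down(d)); print(arm.current_t(),arm.current_ee_pos(),arm.current_joint_positions())
c=arm.get_calibration("wrist"); save("wrist","w0"); print(c)
print(project(c,[[x,y,.14],[x,y,0]]))
E
```

```text
deg 7.2
1.775 [0.37988929 0.29875098 0.27486919] [3.10871564e+01 1.32445553e+01 9.11892295e+01 1.55446341e-02
 7.55698703e+01 2.37749179e+01]
{'intrinsics': array([[265.44419416,   0.        , 256.87609556],
       [  0.        , 265.44419416, 191.68982424],
       [  0.        ,   0.        ,   1.        ]]), 'k1': -0.04454711437041693, 'cam_to_world': array([[ 9.91740048e-01,  1.24469295e-01,  3.09689001e-02,
         3.71106531e-01],
       [ 1.28262680e-01, -9.61253638e-01, -2.44008460e-01,
         3.67416343e-01],
       [-6.02593122e-04,  2.45965116e-01, -9.69278494e-01,
         4.46413172e-01],
       [ 0.00000000e+00,  0.00000000e+00,  0.00000000e+00,
         1.00000000e+00]])}
[[256.96152315 185.3259527 ]
 [256.9854897  166.93844923]]
```

View pics/w0.png

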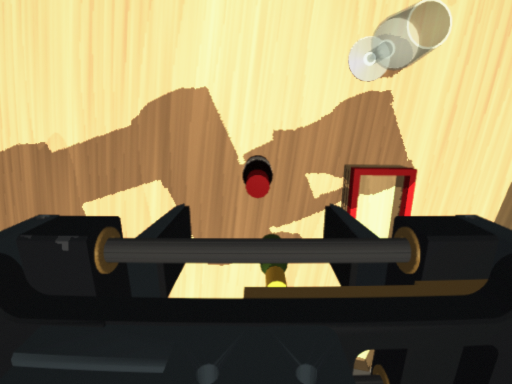

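The wrist view shows the red cap top at about (257,185), against a predicted (257.0,185.3). The estimate is accurate, so I'll pick red_a and place it.

```bash
cat >> h.py <<'E'
def spot(crate,dy):
    cx,cy,a=C[crate]; r=np.radians(a); return np.array([cx-np.sin(r)*dy, cy+np.cos(r)*dy])
def pick(name,deg):
    x,y=B[name]; d=best([x,y,ZT],deg)
    arm.move_to([x,y,ZT],down(d)); arm.move_l([x,y,ZG],feed=.12); arm.grip(.015)
    print(name,"width",arm.current_width(),"F",arm.current_grasp_force(),"t",arm.current_t())
    arm.move_l([x,y,ZT],feed=.12)
def place(crate,dy):
    p=spot(crate,dy); d=best([*p,ZT],C[crate][2]); R=down(d)
    if arm.current_width()<.022 or arm.current_grasp_force()<2: raise SystemExit("nothing held")
    arm.move_to([*p,ZT],R); arm.move_l([*p,ZG+.03],feed=.15); f0=arm.current_force()[2]
    arm.move_l([*p,ZG+.009],feed=.03); print("dFz",arm.current_force()[2]-f0, arm.current_ee_pos())
    arm.grip(.06); arm.move_l([*p,ZT],feed=.15); print("placed t",arm.current_t())
E
python3 - <<'E'
from h import *
pick("red_a",7.2); place("red",33)  if False else place("red",.033)
c=arm.get_calibration("wrist"); im=save("wrist","w1"); 
cx,cy,a=C["red"];r=np.radians(a);R=np.array([[np.cos(r),-np.sin(r)],[np.sin(r),np.cos(r)]])
P=np.array([[sx*.048,sy*.08] for sx,sy in((1,1),(1,-1),(-1,-1),(-1,1))])@R.T+[cx,cy]
q=project(c,np.c_[P,[.05]*4]); b=project(c,[[*spot("red",.033),.148]])
v=cv2.polylines(im.copy(),[q.round().astype(int)],True,(0,0,255)); cv2.circle(v,tuple(b[0].round().astype(int).tolist()),3,(0,255,0),-1)
cv2.imwrite("pics/w1o.png",cv2.cvtColor(v,cv2.COLOR_RGB2BGR))
E
```

```text
red_a width 0.028324445473647982 F 29.997957050800323 t 4.65
dFz -0.17191451526365897 [0.57966262 0.28180206 0.11008963]
placed t 10.925
```

View pics/w1o.png

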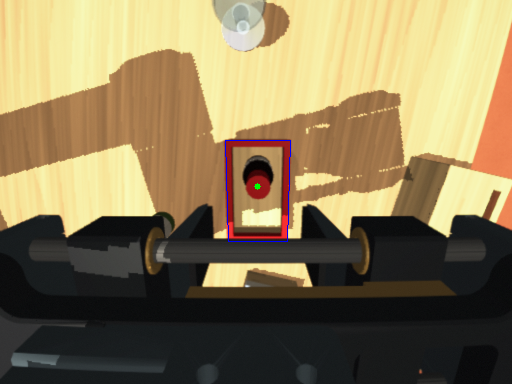

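Red_a stands upright in the red crate, with its cap at (257,186) and the predicted crate outline (228–290, 141–240) on the rim. Next are red_b and the first yellow.

```bash
cat >> h.py <<'E'
def overlay(crate,dys,f):
    c=arm.get_calibration("wrist"); im=arm.snapshot("wrist"); cx,cy,a=C[crate];r=np.radians(a)
    R=np.array([[np.cos(r),-np.sin(r)],[np.sin(r),np.cos(r)]])
    P=np.array([[sx*.048,sy*.08] for sx,sy in((1,1),(1,-1),(-1,-1),(-1,1))])@R.T+[cx,cy]
    v=cv2.polylines(im.copy(),[project(c,np.c_[P,[.05]*4]).round().astype(int)],True,(0,0,255))
    for dy in dys: cv2.circle(v,tuple(project(c,[[*spot(crate,dy),.148]])[0].round().astype(int).tolist()),2,(0,255,0),-1)
    cv2.imwrite(f"pics/{f}.png",cv2.cvtColor(v,cv2.COLOR_RGB2BGR))
E
python3 - <<'E'
from h import *
pick("red_b",7.2); place("red",-.033); overlay("red",(-.033,.033),"w2")
pick("white_b",7); place("yellow",-.033); overlay("yellow",(-.033,),"w3")
a,b=cv2.imread("pics/w2.png"),cv2.imread("pics/w3.png")
cv2.imwrite("pics/w23.png",cv2.resize(np.hstack([a[:260],b[:260]]),(800,203)))
E
```

```text
red_b width 0.028697068329270103 F 29.983085989952087 t 15.4083
dFz -0.40807352543339925 [0.58794427 0.21628307 0.11009688]
placed t 22.925
white_b width 0.027780937233422894 F 30.00044971704483 t 26.7
dFz 0.4958342123612105 [ 0.58240042 -0.32122122  0.11011876]
placed t 33.0333
```

View pics/w23.png

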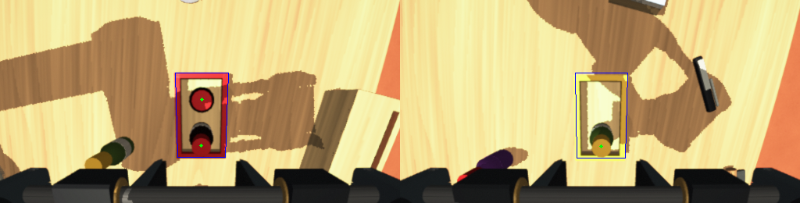

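Both reds stand in the red crate, with caps at (202,100) and (201,146) on the prediction. White_b is in the yellow crate with its cap at (600,147), and the outline fits the rim. Next are white_a and rose.

```bash
python3 - <<'E'
from h import *
pick("white_a",7); place("yellow",.033); overlay("yellow",(-.033,.033),"w4")
pick("rose",-7); place("white",0); overlay("white",(0,),"w5")
a,b=cv2.imread("pics/w4.png"),cv2.imread("pics/w5.png")
cv2.imwrite("pics/w45.png",cv2.resize(np.hstack([a[:260],b[:260]]),(800,203)))
save("scene","s1")
E
```

```text
white_a width 0.02853527908449751 F 29.986720383167267 t 37.1083
dFz 0.46716072945880804 [ 0.57437379 -0.25572923  0.1101294 ]
placed t 44.2
rose width 0.028955746801280626 F 30.000227987766266 t 47.625
dFz 0.0052829053695522266 [0.62600648 0.00248924 0.11009898]
placed t 53.875
```

View pics/w45.png

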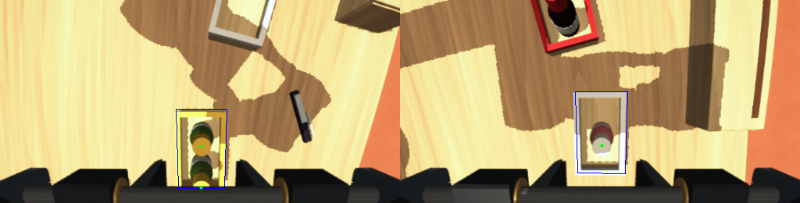

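View pics/s1.png

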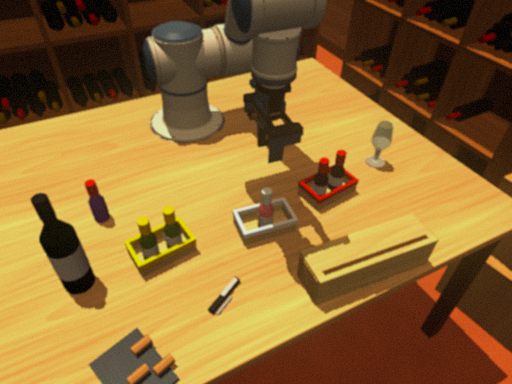

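The scene picture shows all five bottles upright in their crates: yellow caps at (144,224) and (169,215), white at (266,194), red at (323,164) and (341,156). The big bottle, the glass and the purple decoy have not moved, and the gripper is clear.

```bash
python3 -c "
from rig import arm
arm.sleep(.5); print(arm.sign_off())"
```

```text
the job is handed in; nothing more can be done
None
```

The job is handed in: all five sample bottles stand upright in the crates matching their caps, and the big bottle and glass were left where they were; the last placement finished at about 54 s, and no verdict came back.

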